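# Clamp a plaster mould with a push-and-turn bayonet clamp

### The arm

A 6-joint arm with a two-finger parallel gripper is mounted at the origin on the work surface. World frame = base frame: x ahead of the robot, y to its left, z up, the work surface at z = 0. Lengths are in mm, angles in rad, forces in N, time in s.
With the tool pointing down it reaches from about 400 to 925 mm from the base axis. Payload 12.5 kg.
Tool frame: the origin (TCP) lies at the very end of the fingers, on their centre line; the grasp point (between the pads) lies 19 mm behind it; z points along the fingers, y is the direction in which the jaws open and shut (so a half turn about z gives the same grasp; the last joint's range is limited). The gripper opens to 95 mm and grips with 3 to 60 N. Pads are 20 mm wide; open, the fingers measure 119 mm over their backs; the gripper's body (75 mm by 180 mm) begins 59 mm behind the grasp point.
Start: joints at [-1.252, 0.491, 1.559, -0, 1.092, -0.106], TCP at [257.611, -569.459, 214.661] pointing down, gripper open.
Joint ranges: [-3.1, 3.1], [-0.84, 2.19], [0.05, 2.79], [-1.13, 4.28], [0.06, 2.93], [-2.69, 2.69]. Speed limits (rad/s): [2.22, 2.22, 2.79, 3.14, 3.14, 3.14].

### API

Orientations are given as [roll, pitch, yaw] about the fixed x, y, z axes, in that order (R = Rz(yaw) Ry(pitch) Rx(roll)).
In Python, from cell import env gives the robot as it stands. The module is installed in compiled form; this text tells all that it offers.
- The arm moves only by the tool arm_command, never from a script. Its argument "deltas" is a list that holds one entry, the list of rows, each a list of 5 numbers: the closure, from 0 (fully open) to 1 (shut), then the shift along the world's x, y, z as a fraction of full scale, then the turn about the world's z as a fraction of full scale. In form: [[[grip, dx, dy, dz, twist], ...]]. A call has 1 to 12 rows; each row shifts and turns the pose as measured when the row begins; what a row does not reach is not made up. Full scale, the value 1, is 100 mm for a shift and pi/4 rad for a turn. A row lasts 1/12 s, in which the tool goes at most 41.7 mm and 7.16 degrees, less where a joint would pass 70% of its speed; a pose out of reach is approached as far as the arm can. A call with a number of a shift or a turn outside -1 to 1 is refused whole. A call with a gripper value outside its range is refused whole. The fingers move at their own pace and stop on an object; the grip force is fixed at half the most. Time passes only in rows, so rows that do not move let the fingers close. It gives the time, the measured TCP pose, the force and the opening at its end, in the units of the state.
- env.state(): the state, without advancing time (a new reading comes with each control period).
- env.read_camera(name): name is "scene" or "top"; returns a dict with "frame" (420x560x3 uint8, red, green, blue), "fx", "fy", "cx", "cy" (pixels), "R" (3x3) and "t" (3): a world point X has camera coordinates R X + t. Camera axes: x right, y down, z forward; pixel columns grow to the right and rows downward; lengths in mm; the calibration is good to about 2 mm. A picture is of the moment at which its call begins. There is no depth.
- env.job_done(): hands the job in, once; it reports no verdict.
The state is a dict: "t": time; "joints": joint angles; "qvel": joint speeds; "tau": joint torques, N m; "eef_pos": TCP position; "tcp_rot": TCP orientation; "ft_force": force on the tool from outside, world axes, zero at the start; "moment": the same for the moment, N m; "opening": opening from 0.0 (shut) to 1.0 (fully open).
Only numpy, scipy, OpenCV 4.12 (cv2) and the standard library are available. Lean on these libraries where they do the work, as an engineer would, in place of code of your own. Each camera call takes 0.05 s, during which the arm holds its last target.

### The job

Clamp the plaster mould ready for pouring: push the red ball handle of the green clamp along its slot until the plunger holds the mould tight against the jaw and goes no further, then push the handle over into the side leg of the slot until it stops, so that the clamp is locked. Do not touch or lift the mould itself, and leave the other things on the bench where they are.

Things in the scene. Friction and masses are not known exactly. Their poses are not given: they have to be found in the camera images.
- clamp: Green clamp fixed to the table. Origin: centre of the underside of its base plate (120 mm in x, 360 in y, 12 thick); z up, y along the plunger's axis, from handle towards mould and jaw. The axis lies at x = 0, z = 50 mm. Dark fixed barrel around it: 44 mm diameter, y = -160 to -20 mm, top at z = 72 mm. In the barrel's top is the L-slot. Jaw at the +y end: 100 mm wide, top at z = 100 mm.
- slot_corner (a point): Corner of the L-slot, on top of the barrel (clamp frame: y = -50, z = 72 mm). The straight leg comes to it along the barrel's top from y = -110 mm; the side leg goes from it around the barrel towards the clamp's +x. The slot is 13 mm wide, the handle's stem 10 mm: 1.5 mm of play either way, so the stem enters the side leg only in the last 1.5 mm of its travel.
- plunger (a joint): Travel of the plunger, with handle and pad, along the clamp's +y, in m: 0 fully back, 0.060 home against its stop at the slot's corner. Starts at 0 to 0.020. Stiff sliding fit: about 5 N of friction, then a few N to shove the mould and up to 6 N from the pad's spring. It stays where it is left, to within 1 mm.
- handle (a joint): Turn of the handle about the plunger's axis, rad: 0 upright, growing as it leans over towards the clamp's +x; 1.05 (60 degrees) is its stop at the end of the side leg. In the straight leg it can only rock by up to 0.12 either way. Light friction (about 1 N at the ball); it stays where it is left.
- knob (a point): Centre of the handle's red ball, 28 mm in diameter, 70 mm from the plunger's axis: 120 mm above the table when upright. The stem under it is a 10 mm steel rod standing square out of the plunger, with a 16 mm collar from 54 mm to 60 mm off the axis. Stem and ball lie at y = -110 mm plus the plunger's travel in the clamp's frame.
- pad_face (a point): Centre of the front face (towards the mould) of the plunger's round rubber-faced pad, 52 mm in diameter, on a spring of 1.2 N/mm that gives up to 12 mm. Uncompressed it is at y = 20 mm in the clamp's frame with the plunger back, 80 mm with it home.
- jaw_face (a point): Centre of the rubber-lined face of the fixed jaw, at y = 145 mm in the clamp's frame, 50 mm above the table.
- jaw: The fixed jaw at the +y end of the clamp; its origin and axes are the clamp's.
- pad: The plunger's round sprung pad; origin at the centre of its front face, y axis along the plunger.
- mould: Loose strapped plaster mould, cream with two black bands, 80 mm (x) by 70 mm (y) by 90 mm high, 0.3 to 0.65 kg. It stands on the clamp's base plate between pad and jaw with a gap to both. Origin: centre of its underside. Only the pad may move it.
- spare_mould: Bystander, loose: small strapped plaster mould, 70 x 60 x 60 mm. Leave alone.
- open_half: Bystander, loose: single opened plaster mould half lying flat, 80 x 75 x 30 mm. Leave alone.
- ladle: Bystander, loose: steel pouring ladle, bowl 82 mm wide and 32 mm high, round bar handle 270 mm long. Leave alone.
- ingot: Bystander, loose: tin ingot, 110 x 45 x 24 mm. Leave alone.
- brush: Bystander, loose: dusting brush with a wooden handle, lying. Leave alone.
- jar: Bystander, loose: jar with a blue lid, 52 mm wide, 70 mm high. Leave alone.
- sprue: Bystander, loose: piece of cast metal runner, about 110 mm long, 12 mm thick, lying. Leave alone.
Not all that is in view belongs to the job. Leave any pink or yellow look-alike of the mould alone.

How it is judged:
By the outcome, as a careful person would: the job done as asked, in the order asked, and still so for the second after the job is handed in, with the robot touching nothing.
It also fails if it takes over 51 s, if anything falls off the work surface, if the arm or the gripper's body presses on something with over 40 N, if the wrist force passes 120 N, or if a joint passes its speed limit or range.

## Working session

There is one attempt and no reset: what is moved stays moved. The work goes in short steps, Python scripts to look and compute and a tool call to move; the robot and the scene stay as the last step left them, time stands still between calls to the robot, and variables do not carry over. Pictures are saved under pics/ and viewed, and the job is handed in when it is done.

Besides the shell and the picture viewer there is one more tool, called after ">>>" as name([rows], argument=value, ...), one row to a line, values as JSON. arm_command: Moves the arm, as the interface text tells. Its arguments: {"type":"object","properties":{"deltas":{"type":"array","items":{"type":"array","items":{"type":"array","items":{"type":"number","minimum":-1,"maximum":1}}}}},"required":["deltas"]}

```bash
mkdir -p pics; cat > h.py <<'E'
import numpy as np, cv2
from cell import env
def cam(n,fn=None):
    c=env.read_camera(n)
    if fn: cv2.imwrite('pics/'+fn,c['frame'][:,:,::-1])
    return c
def proj(c,X):
    p=np.array(c['R'])@np.array(X,float)+np.array(c['t']).ravel()
    return np.array([c['fx']*p[0]/p[2]+c['cx'],c['fy']*p[1]/p[2]+c['cy']])
def back(c,u,v,z):
    R=np.array(c['R']);t=np.array(c['t']).ravel()
    o=-R.T@t; d=R.T@np.array([(u-c['cx'])/c['fx'],(v-c['cy'])/c['fy'],1])
    return o+d*(z-o[2])/d[2]
E
python3 - <<'E'
from h import *
for n in('top','scene'):
    c=cam(n,n+'0.png'); R=np.array(c['R']);print(n,c['fx'],-R.T@np.array(c['t']).ravel(),R.round(2).tolist())
s=env.state();print(s)
E
```

```text
top 498.94878659893425 [ 249.68326533   -8.86247456 1886.21323953] [[0.01, -1.0, 0.0], [-0.98, -0.01, -0.18], [0.18, -0.0, -0.98]]
scene 393.80730728172716 [1219.03135453  314.38587832 1168.33505233] [[-0.4, 0.92, -0.01], [0.77, 0.33, -0.55], [-0.5, -0.23, -0.84]]
{'t': 0.1, 'joints': array([-1.25158516e+00,  4.91468902e-01,  1.55937437e+00, -2.00097142e-06,
        1.09170103e+00, -1.05555306e-01]), 'qvel': array([ 0.00022705, -0.00043225, -0.00154024,  0.00049154, -0.0010555 ,
       -0.00126826]), 'tau': array([ 2.69708886e-03, -6.13622832e+01, -2.58603501e+01,  6.94424473e-02,
        4.70673025e-02, -3.74904766e-05]), 'eef_pos': array([ 257.54738573, -569.23950547,  214.14392723]), 'tcp_rot': array([-3.14064611e+00, -9.85007564e-05,  4.24767345e-01]), 'ft_force': array([ 0.14652492,  0.31846937, -0.84135346]), 'moment': array([-0.0055183 , -0.02048935,  0.01429709]), 'opening': 1.001167432303739}
```

View pics/top0.png

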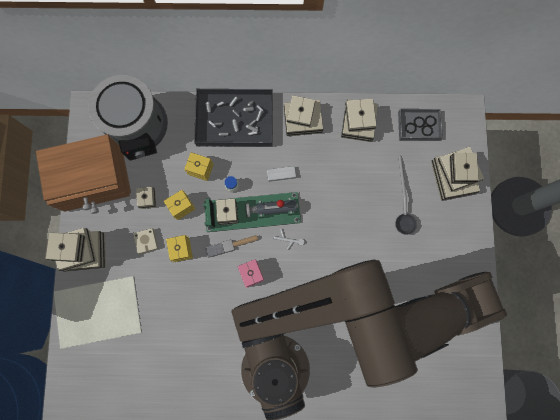

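View pics/scene0.png

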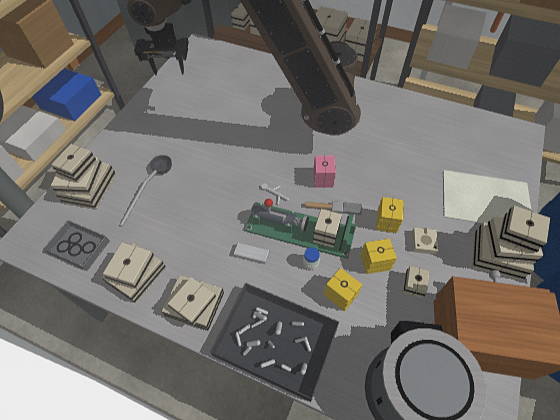

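```bash
python3 - <<'E'
from h import *
from scipy.optimize import least_squares
cs={}
for n in('top','scene'):
    c=cam(n);cs[n]=c
    f=c['frame'].astype(int);h=cv2.cvtColor(c['frame'],cv2.COLOR_RGB2HSV)
    red=((h[...,0]<6)|(h[...,0]>174))&(h[...,1]>170)&(h[...,2]>80)
    k,l,st,ce=cv2.connectedComponentsWithStats(red.astype(np.uint8))
    for i in range(1,k):
        if st[i,4]>8: print(n,'red',st[i],ce[i], back(c,*ce[i],120))
    g=(h[...,0]>50)&(h[...,0]<95)&(h[...,1]>90)
    k,l,st,ce=cv2.connectedComponentsWithStats(g.astype(np.uint8))
    for i in range(1,k):
        if st[i,4]>100:
            print(n,'green',st[i],ce[i])
    x,y=(250,210) if n=='top' else (300,225)
    cr=c['frame'][y-50:y+50,x-67:x+67]
    cv2.imwrite(f'pics/{n}z.png',cv2.resize(cr[:,:,::-1],None,fx=5.9,fy=5.9,interpolation=cv2.INTER_CUBIC))
E
```

```text
top red [277 200   6   7  34] [279.73529412 203.        ] [590.80517656 -11.37941286 120.        ]
top green [235 194  51   9 197] [263.10659898 197.73096447]
top green [211 213  85  18 364] [260.93956044 221.93406593]
scene red [267 199   6   6  11] [270.09090909 201.09090909] [583.85325165  -9.85743712 120.        ]
```

View pics/topz.png

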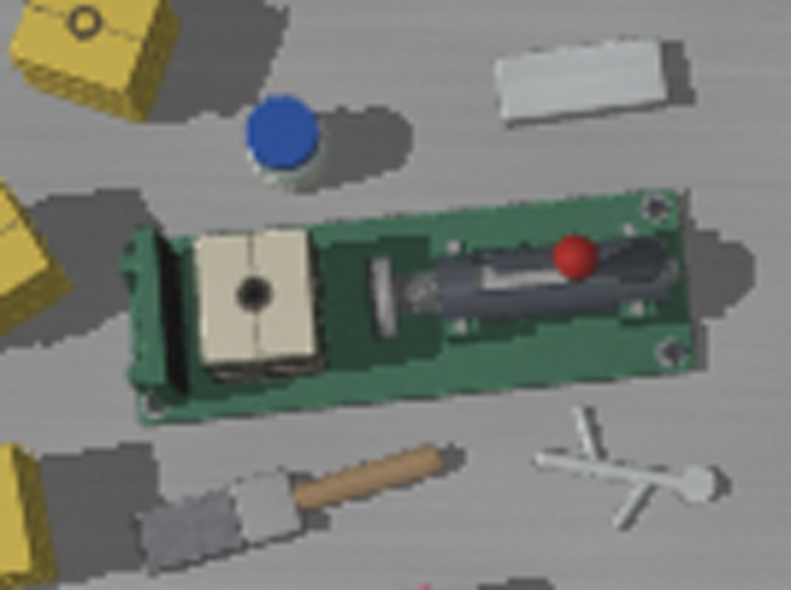

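View pics/scenez.png

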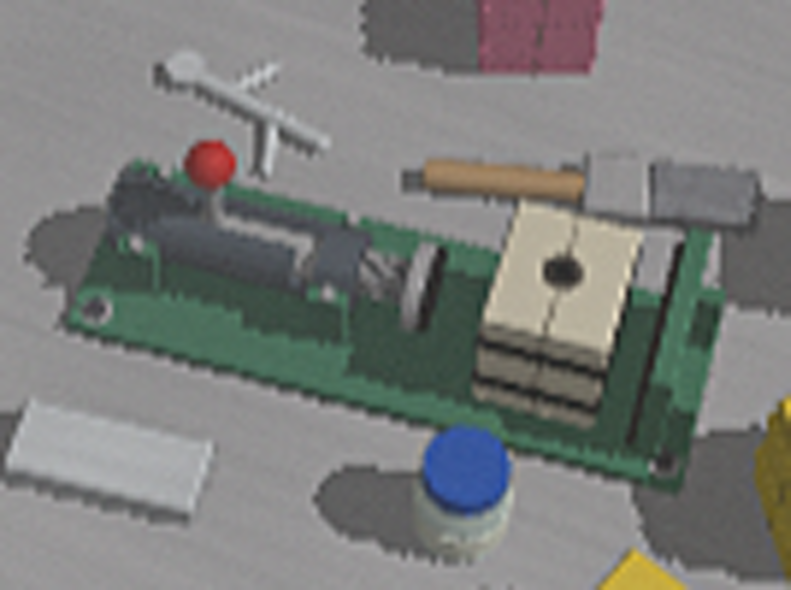

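```bash
cat > fit.py <<'E'
from h import *
from scipy.optimize import least_squares
ct=cam('top');csn=cam('scene')
def U(p,o): return (np.array(p)+.5)/5.9-.5+np.array(o)
T=lambda p:U(p,(183,160)); S=lambda p:U(p,(233,175))
obs=[(ct,T((680,190)),(60,-180,12)),(ct,T((692,370)),(-60,-180,12)),(ct,T((142,422)),(-60,180,12)),
(csn,S((66,325)),(60,-180,12)),(csn,S((680,490)),(60,180,12)),(csn,S((130,163)),(-60,-180,12))]
ball=[(ct,T((575,258))),(csn,S((211,164)))]
def W(p,L):
    c,s=np.cos(p[2]),np.sin(p[2]); return np.array([p[0]+c*L[0]-s*L[1],p[1]+s*L[0]+c*L[1],L[2]])
def res(p):
    r=[proj(c,W(p,L))-u for c,u,L in obs]
    r+=[proj(c,W(p,(70*np.sin(p[4]),-110+p[3],50+70*np.cos(p[4]))))-u for c,u in ball]
    return np.ravel(r)
r=least_squares(res,[560,80,0.05,10,0]);p=r.x
print(p,res(p).round(1).reshape(-1,2).tolist()); 
print('knob',W(p,(70*np.sin(p[4]),-110+p[3],120)),'corner',W(p,(0,-50,72)))
E
python3 fit.py
```

```text
[ 5.80269198e+02  9.37598092e+01  1.06818058e-01  3.01926178e+00
 -2.20062114e-02] [[-0.5, -0.8], [0.8, -0.6], [-0.5, -0.0], [-0.3, -0.4], [0.0, -0.1], [0.6, -1.0], [0.1, -0.1], [0.1, -0.1]]
knob [590.14342205 -12.77539905 120.        ] corner [585.59994965  44.04479052  72.        ]
```

>>> arm_command([
  [[1,0.19,0.28,0,-0.1],[1,0.19,0.28,0,-0.1],[1,0.19,0.28,0,-0.1],[1,0.19,0.28,0,-0.1],[1,0.19,0.28,0,0],[1,0.19,0.28,0,0],[1,0.19,0.28,0,0],[1,0.19,0.28,0,0],[1,0.19,0.28,0,0],[1,0.19,0.28,0,0],[1,0.1,0.15,0,0],[1,0,0,0,0]],
])

```text
t: 1.3
eef_pos: [462.3, -261.1, 213.7]
tcp_rot: [3.141, -0.0, 0.089]
ft_force: [-0.8, 0.2, 0.7]
opening: 0.216
```

>>> arm_command([
  [[1,0.2,0.28,0,0.025],[1,0.2,0.28,0,0],[1,0.2,0.28,0,0],[1,0.2,0.28,0,0],[1,0.2,0.28,0,0],[1,0.2,0.28,0,0],[1,0.1,0.15,0,0],[1,0,0,0,0],[1,0,0,0,0]],
])

```text
t: 2.05
eef_pos: [596.3, -73.9, 213.4]
tcp_rot: [3.14, -0.0, 0.108]
ft_force: [0.0, 0.9, 0.4]
opening: 0.002
```

>>> arm_command([
  [[1,0.01,0,-0.3,0],[1,0,0,-0.3,0],[1,0,0,-0.3,0],[1,0,0,-0.2,0],[1,0,0,-0.1,0],[1,0,0,0,0],[1,0,0,0,0]],
])

```text
t: 2.63
eef_pos: [594.4, -83.2, 91.4]
tcp_rot: [3.137, -0.004, 0.102]
ft_force: [0.2, -0.9, -0.0]
opening: 0.002
```

```bash
cat > look.py <<'E'
import sys
from h import *
n=sys.argv[1]
for k,(x,y) in {'top':(270,205),'scene':(290,215)}.items():
    c=cam(k); cv2.imwrite(f'pics/{n}_{k}.png',cv2.resize(c['frame'][y-50:y+50,x-67:x+67,::-1],None,fx=5.9,fy=5.9,interpolation=cv2.INTER_CUBIC))
s=env.state();print(s['t'],s['eef_pos'].round(1),s['ft_force'].round(1))
E
python3 look.py a
```

```text
2.7333 [594.9 -83.   92.2] [ 0.2 -0.1  0.2]
```

View pics/a_scene.png

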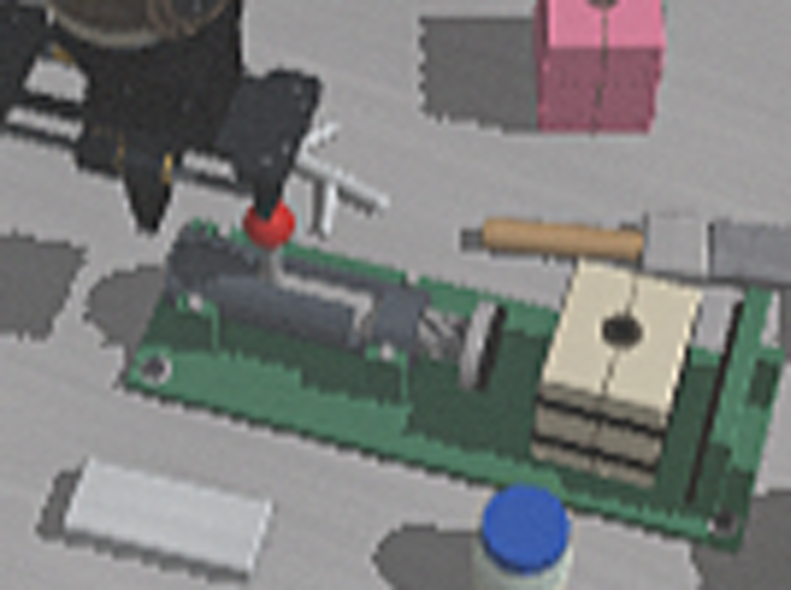

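View pics/a_top.png

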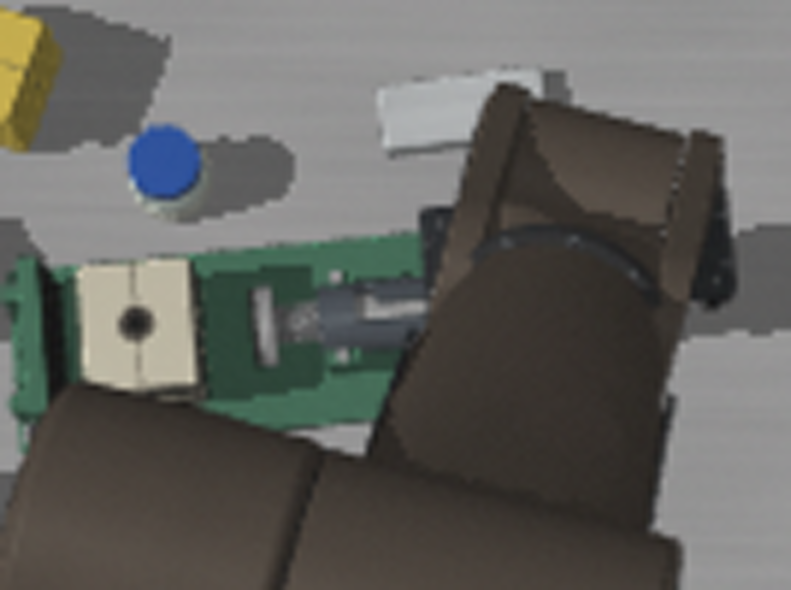

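```bash
python3 - <<'E'
from h import *
c=cam('scene'); f=c['frame'][100:240,180:360].copy()
print(env.state()['opening'],env.state()['joints'].round(2), proj(c,env.state()['eef_pos']))
cv2.imwrite('pics/b.png',cv2.resize(f[:,:,::-1],None,fx=4.2,fy=4.2,interpolation=cv2.INTER_CUBIC))
E
```

```text
0.0034883516709752274 [-0.25  0.6   1.74 -0.    0.79  1.22] [248.86741824 201.20955771]
```

View pics/b.png

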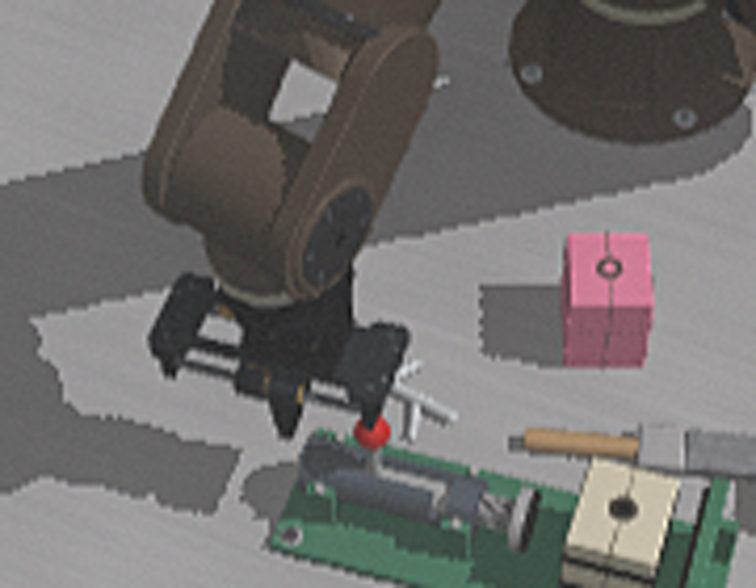

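>>> arm_command([
  [[1,0.035,0.0,-0.02,0],[1,0,0.1,0,0],[1,-0.01,0.1,0,0],[1,-0.01,0.1,0,0],[1,-0.01,0.05,0,0],[1,0,0.0,0,0]],
])

```text
t: 3.28
eef_pos: [597.1, -43.6, 94.2]
tcp_rot: [3.135, -0.012, 0.103]
ft_force: [0.0, -0.3, 0.5]
opening: 0.002
```

```bash
cat > cf.py <<'E'
from h import *
s=env.state();e=s['eef_pos'];f=s['ft_force'];c,n=np.cos(.1068),np.sin(.1068)
dx,dy=e[0]-580.3,e[1]-93.8
print('t',s['t'],'clamp xyz',np.round([dx*c+dy*n,-dx*n+dy*c,e[2]],1),'yaw',s['tcp_rot'].round(3),'F clamp',np.round([f[0]*c+f[1]*n,-f[0]*n+f[1]*c,f[2]],1))
E
python3 cf.py
```

```text
t 3.2833 clamp xyz [   2.1 -138.4   94.2] yaw [ 3.135 -0.012  0.103] F clamp [-0.  -0.3  0.5]
```

>>> arm_command([
  [[1,-0.03,0.03,-0.03,0],[1,-0.01,0.06,-0.01,0],[1,-0.007,0.06,0,0],[1,-0.007,0.06,0,0],[1,-0.007,0.06,0,0]],
])

```text
t: 3.7
eef_pos: [591.4, -16.7, 90.6]
tcp_rot: [3.131, -0.015, 0.104]
ft_force: [0.9, -6.2, 0.6]
opening: 0.003
```

```bash
python3 cf.py; python3 look.py c
```

```text
t 3.7 clamp xyz [  -0.8 -111.1   90.6] yaw [ 3.131 -0.015  0.104] F clamp [ 0.3 -6.2  0.6]
3.8 [591.2 -16.   90.5] [-1.  -0.1 -0.2]
```

View pics/c_scene.png

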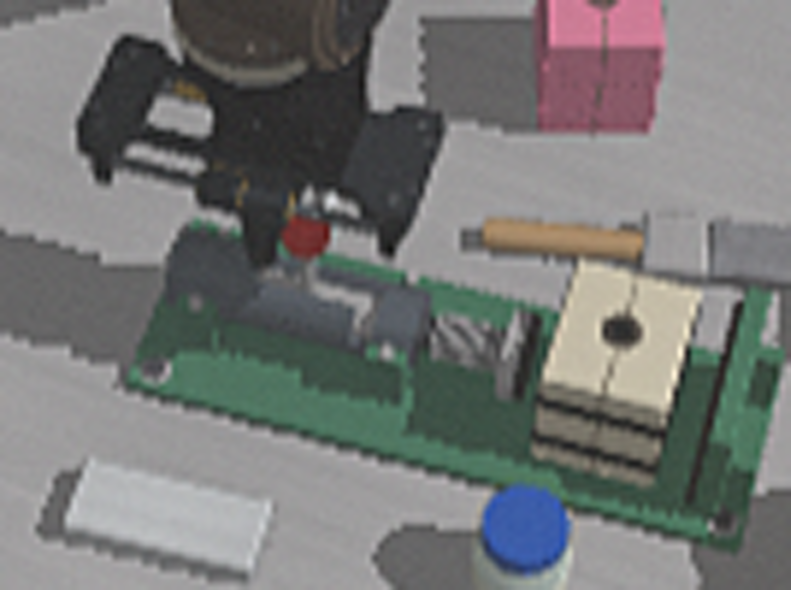

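>>> arm_command([
  [[1,-0.007,0.06,0,0],[1,-0.007,0.06,0,0],[1,-0.006,0.06,0,0],[1,-0.006,0.05,0,0]],
])

```text
t: 4.13
eef_pos: [589.2, 4.5, 90.6]
tcp_rot: [3.128, -0.015, 0.104]
ft_force: [1.9, -8.8, 1.1]
opening: 0.004
```

```bash
python3 cf.py
```

```text
t 4.1333 clamp xyz [ -0.7 -89.7  90.6] yaw [ 3.128 -0.015  0.104] F clamp [ 1.  -9.   1.1]
```

>>> arm_command([
  [[1,-0.006,0.05,0,0],[1,-0.006,0.05,0,0]],
])

```text
t: 4.3
eef_pos: [588.2, 13.0, 90.6]
tcp_rot: [3.126, -0.016, 0.103]
ft_force: [0.1, -8.3, 1.9]
opening: 0.006
```

```bash
python3 cf.py
```

```text
t 4.3 clamp xyz [ -0.8 -81.2  90.6] yaw [ 3.126 -0.016  0.103] F clamp [-0.8 -8.2  1.9]
```

>>> arm_command([
  [[1,-0.003,0.03,0,0],[1,-0.003,0.03,0,0]],
])

```text
t: 4.47
eef_pos: [587.7, 17.7, 90.6]
tcp_rot: [3.124, -0.016, 0.103]
ft_force: [-0.3, -7.9, 1.8]
opening: 0.003
```

```bash
python3 cf.py
```

```text
t 4.4667 clamp xyz [ -0.7 -76.5  90.6] yaw [ 3.124 -0.016  0.103] F clamp [-1.1 -7.9  1.8]
```

>>> arm_command([
  [[1,-0.003,0.03,0,0],[1,-0.003,0.03,0,0]],
])

```text
t: 4.63
eef_pos: [587.4, 21.6, 90.7]
tcp_rot: [3.121, -0.016, 0.103]
ft_force: [1.0, -22.1, 2.4]
opening: 0.004
```

```bash
python3 cf.py; python3 look.py d
```

```text
t 4.6333 clamp xyz [ -0.6 -72.6  90.7] yaw [ 3.121 -0.016  0.103] F clamp [ -1.4 -22.1   2.4]
4.7333 [587.5  21.2  90.7] [  1.1 -13.3   1.2]
```

View pics/d_scene.png

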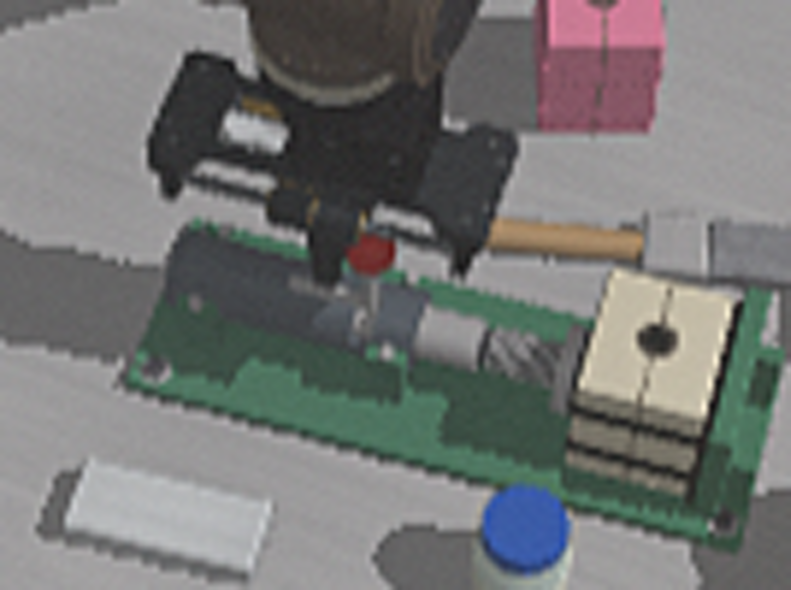

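>>> arm_command([
  [[1,-0.003,0.04,0,0],[1,-0.003,0.03,0,0]],
])

```text
t: 4.9
eef_pos: [588.3, 21.9, 90.9]
tcp_rot: [3.112, -0.018, 0.105]
ft_force: [2.8, -28.5, -2.2]
opening: 0.003
```

```bash
python3 cf.py
```

```text
t 4.9 clamp xyz [  0.3 -72.4  90.9] yaw [ 3.112 -0.018  0.105] F clamp [ -0.2 -28.7  -2.2]
```

>>> arm_command([
  [[1,0.01,-0.1,0,0],[1,0.01,-0.1,0,0],[1,0.0,-0.05,0,0],[1,-0.2,-0.02,0,0],[1,-0.2,-0.02,0,0],[1,0,0,0,0]],
])

```text
t: 5.4
eef_pos: [548.8, -10.3, 89.7]
tcp_rot: [3.113, -0.016, 0.102]
ft_force: [0.4, -0.2, 0.3]
opening: 0.005
```

```bash
python3 cf.py; python3 look.py e
```

```text
t 5.4 clamp xyz [ -42.4 -100.1   89.7] yaw [ 3.113 -0.016  0.102] F clamp [ 0.4 -0.3  0.3]
5.5 [551.8 -10.2  90.2] [ 0.8  0.  -0.5]
```

View pics/e_scene.png

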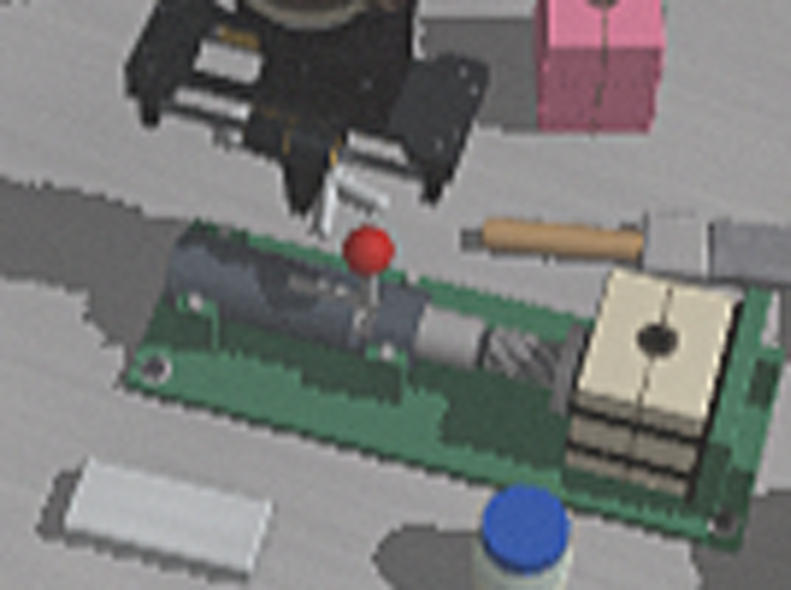

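>>> arm_command([
  [[1,-0.01,0.12,0,0],[1,-0.01,0.15,0,0],[1,-0.01,0.13,0,0],[1,-0.01,0.08,0,0],[1,0,0,0,0],[1,0,0,0,0]],
])

```text
t: 6.0
eef_pos: [551.2, 43.3, 90.3]
tcp_rot: [3.112, -0.022, 0.102]
ft_force: [-0.5, -0.2, 0.1]
opening: 0.008
```

```bash
python3 cf.py
```

```text
t 6.0 clamp xyz [-34.3 -47.1  90.3] yaw [ 3.112 -0.022  0.102] F clamp [-0.6 -0.2  0.1]
```

>>> arm_command([
  [[1,0.02,-0.06,0.02,0],[1,0.05,0.0,0.01,0],[1,0.05,0.006,0,0],[1,0.05,0.006,0,0]],
])

```text
t: 6.33
eef_pos: [569.4, 37.1, 93.7]
tcp_rot: [3.113, -0.022, 0.101]
ft_force: [-1.4, 0.1, -0.3]
opening: 0.007
```

```bash
python3 cf.py
```

```text
t 6.3333 clamp xyz [-16.9 -55.2  93.7] yaw [ 3.113 -0.022  0.101] F clamp [-1.3  0.2 -0.3]
```

>>> arm_command([
  [[1,0.05,0.015,-0.01,0],[1,0.05,0.015,0,0]],
])

```text
t: 6.5
eef_pos: [580.7, 39.4, 92.6]
tcp_rot: [3.112, -0.022, 0.1]
ft_force: [-1.9, 0.7, -0.4]
opening: -0.002
```

```bash
python3 cf.py;python3 look.py f
```

```text
t 6.5 clamp xyz [ -5.4 -54.2  92.6] yaw [ 3.112 -0.022  0.1  ] F clamp [-1.8  0.9 -0.4]
6.6 [581.1  39.6  92.7] [-0.5 -0.1 -0.7]
```

View pics/f_scene.png

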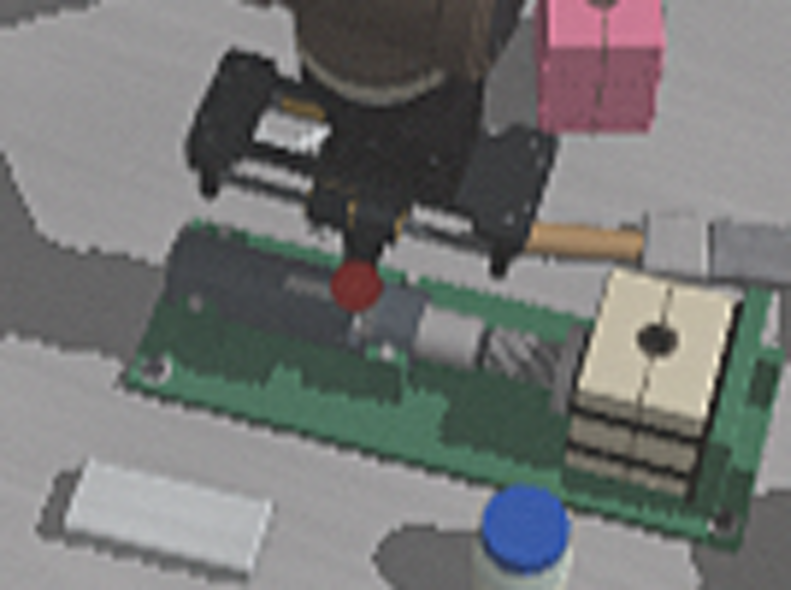

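>>> arm_command([
  [[1,0.06,0.012,0,0],[1,0.06,0.01,0,0],[1,0.06,0.007,0,0],[1,0.05,0.006,0,0],[1,0.05,0.006,0,0]],
])

```text
t: 7.02
eef_pos: [610.1, 44.3, 92.1]
tcp_rot: [3.113, -0.019, 0.101]
ft_force: [-2.6, -1.1, -3.3]
opening: 0.009
```

```bash
python3 cf.py
```

```text
t 7.0167 clamp xyz [ 24.4 -52.4  92.1] yaw [ 3.113 -0.019  0.101] F clamp [-2.7 -0.8 -3.3]
```

>>> arm_command([
  [[1,0.04,0.005,-0.01,0],[1,0.04,0.005,0,0],[1,0.03,0.004,0,0]],
])

```text
t: 7.27
eef_pos: [621.0, 46.1, 89.7]
tcp_rot: [3.113, -0.015, 0.101]
ft_force: [-4.6, 0.4, 2.1]
opening: 0.003
```

```bash
python3 cf.py;python3 look.py g
```

```text
t 7.2667 clamp xyz [ 35.4 -51.8  89.7] yaw [ 3.113 -0.015  0.101] F clamp [-4.6  0.9  2.1]
7.3667 [621.   46.   89.9] [-3.   0.2  0.4]
```

View pics/g_scene.png

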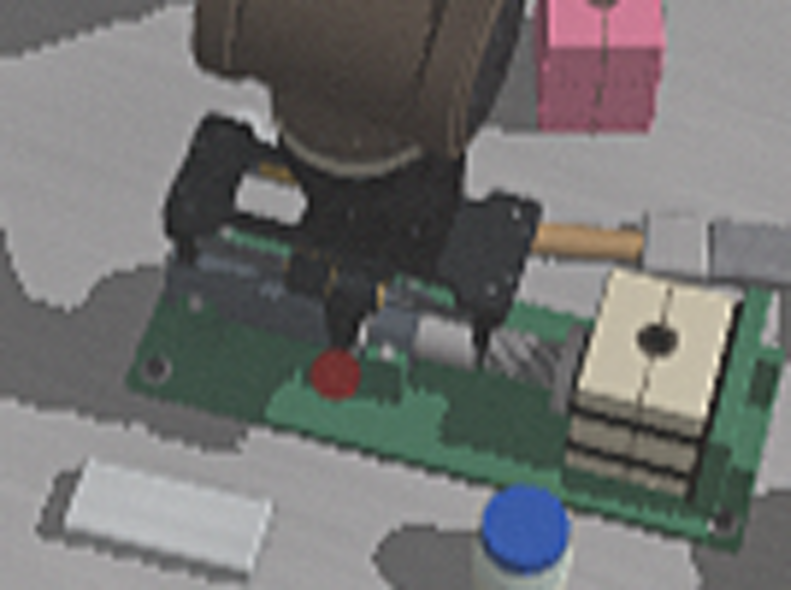

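>>> arm_command([
  [[1,0.03,0.003,0.01,0],[1,0.03,0.003,0,0]],
])

```text
t: 7.53
eef_pos: [622.4, 46.3, 89.8]
tcp_rot: [3.114, -0.004, 0.101]
ft_force: [-19.1, -3.2, 7.8]
opening: 0.009
```

```bash
python3 cf.py
```

```text
t 7.5333 clamp xyz [ 36.8 -51.7  89.8] yaw [ 3.114 -0.004  0.101] F clamp [-19.4  -1.2   7.8]
```

>>> arm_command([
  [[1,0.04,0.004,0,0]],
])

```text
t: 7.62
eef_pos: [622.8, 46.4, 89.5]
tcp_rot: [3.114, 0.005, 0.101]
ft_force: [-24.0, -3.3, 13.3]
opening: 0.007
```

```bash
python3 cf.py
```

```text
t 7.6167 clamp xyz [ 37.2 -51.7  89.5] yaw [3.114 0.005 0.101] F clamp [-24.2  -0.7  13.3]
```

>>> arm_command([
  [[1,-0.06,0,0.01,0],[1,-0.15,-0.02,0.02,0],[1,-0.15,-0.02,0.05,0],[1,-0.05,0,0.25,0],[1,0,-0.1,0.3,0],[1,-0.1,-0.3,0.3,0],[1,-0.1,-0.35,0.2,0],[1,-0.1,-0.35,0,0],[1,-0.1,-0.35,0,0],[1,-0.1,-0.35,0,0],[1,-0.1,-0.35,0,0],[1,0,0,0,0]],
])

```text
t: 8.62
eef_pos: [523.0, -180.2, 213.7]
tcp_rot: [3.102, -0.022, 0.107]
ft_force: [-0.5, -0.3, 0.3]
opening: 0.005
```

```bash
python3 cf.py;python3 look.py k; python3 - <<'E'
from h import *
exec(open('fit.py').read().split('def res')[0].split('ct=cam')[0])
p=[580.3,93.8,.1068]
def W(L):
    c,s=np.cos(p[2]),np.sin(p[2]); return np.array([p[0]+c*L[0]-s*L[1],p[1]+s*L[0]+c*L[1],L[2]])
for n in('top','scene'):
    c=cam(n);h=cv2.cvtColor(c['frame'],cv2.COLOR_RGB2HSV)
    red=((h[...,0]<6)|(h[...,0]>174))&(h[...,1]>140)&(h[...,2]>60)
    k,l,st,ce=cv2.connectedComponentsWithStats(red.astype(np.uint8))
    for i in range(1,k):
        if st[i,4]>15: print(n,st[i],ce[i])
    for a in(.9,1.0,1.05): print(a,proj(c,W((70*np.sin(a),-50,50+70*np.cos(a)))))
E
```

```text
t 8.6167 clamp xyz [ -86.1 -266.4  213.7] yaw [ 3.102 -0.022  0.107] F clamp [-0.5 -0.2  0.3]
8.7167 [ 523.9 -176.6  213.5] [ 0.6 -0.3 -0.1]
top [260 188   7   6  34] [263.         190.26470588]
0.9 [263.12525976 191.06074233]
1.0 [263.06805449 190.31608489]
1.05 [263.04632694 190.01163378]
scene [277 224   7   8  44] [279.88636364 227.93181818]
0.9 [280.22843427 225.43928102]
1.0 [279.86396523 227.40911954]
1.05 [279.70344401 228.35712087]
```

View pics/k_scene.png

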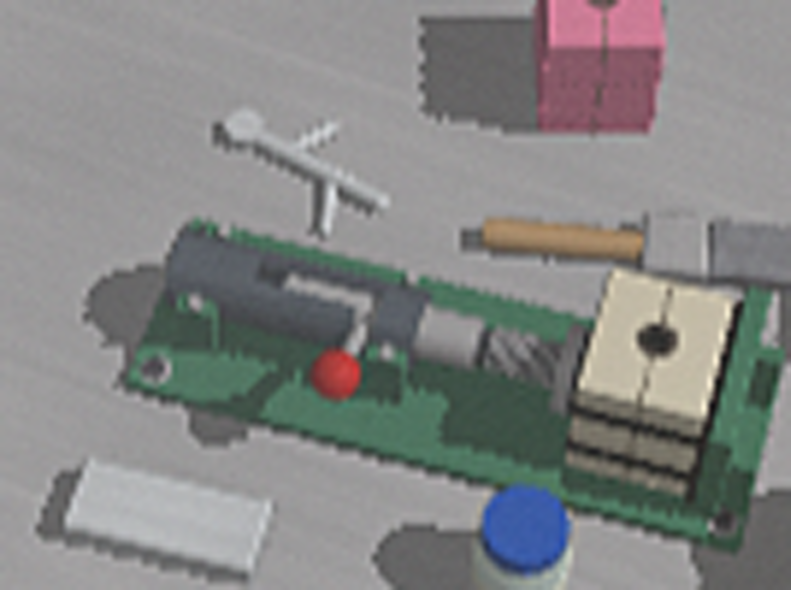

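View pics/k_top.png

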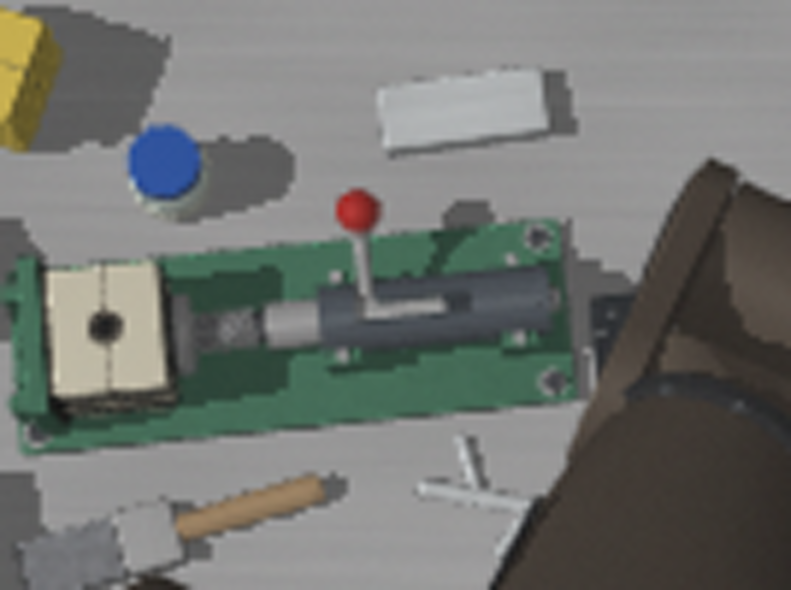

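>>> arm_command([
  [[1,0,0,0,0],[1,0,0,0,0],[1,0,0,0,0]],
])

```text
t: 9.07
eef_pos: [525.4, -171.3, 213.0]
tcp_rot: [3.105, -0.021, 0.116]
ft_force: [-0.7, -0.8, 0.3]
opening: 0.004
```

```bash
python3 -c "
from cell import env
print(env.state()['ft_force'],env.state()['t']);print(env.job_done())"
```

```text
[-0.68387715 -0.8150573   0.30977533] 9.0667
the job is handed in; nothing more can be done
None
```

The clamp is locked on the mould, and the job was handed in at about 9 s of the 51 s allowed. I don't have a verdict, because the interface reports none.

- **Clamping:** With the closed fingers I pushed the red ball along the slot until it would go no further. The force rose from about 8 N to 29 N with no more travel, and in the pictures the mould sits against the jaw.
- **Locking:** I then pushed the handle from the other side into the side leg until it stopped, at 24 N across and 13 N upward. The fingers stopped at 37.2 mm in the clamp's x, against about 37.3 mm expected at the stop.
- **Final check:** After I backed off, both cameras put the ball at the slot corner's y, leaning about 1.0 to 1.03 rad. That agrees with the 1.05 stop to within the picture resolution.
- **Surroundings:** The mould was moved only by the pad. The things next to the clamp look unmoved in the last close-up pictures; I did not recheck those farther off, such as the ladle. The arm is clear, with no contact force.

No check failed. Two small disagreements showed up. The ball reached its home position with the fingers about 3.5 mm further on than I had reckoned, probably because the fingers are thinner than I assumed. The arm also drifted a few mm on some moves, which I corrected as I went.

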